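Hold a reference plate in the photometer's beam

ROBOT

A 6-joint arm with a two-finger parallel gripper is mounted at the origin on the work surface. World frame = base frame: x ahead of the robot, y to its left, z up, the work surface at z = 0. Lengths are in m, angles in rad, forces in N, time in s.
With the tool pointing down it reaches from about 0.3 to 0.95 m from the base axis. Payload 3.1 kg.
Tool frame: the origin (TCP) lies midway between the tips of the shut fingers; the grasp point (between the pads) lies 19 mm behind it (arm.grasp_offset is the distance from the TCP to the grasp point, in m); z points along the fingers, y is the direction in which the jaws open and shut (so a half turn about z gives the same grasp; the last joint's range is limited). The gripper opens to 85 mm and grips with 20 to 120 N. Pads are 22 mm wide; open, the fingers measure 114 mm over their backs; the gripper's body (76 mm by 85 mm) begins 54 mm behind the grasp point. The pads swing forward as they close: fully open they stand 13 mm farther back than shut.
Start: joints at [-1.322, 0.308, 1.634, -0, 1.2, -0.07], TCP at [0.196, -0.594, 0.231] pointing down, gripper open.
Joint ranges: [-3.06, 3.06], [-0.79, 1.96], [0.05, 2.63], [-1.19, 4.34], [0.05, 2.64], [-2.94, 2.94]. Speed limits (rad/s): [2.79, 2.79, 3.14, 3.14, 3.14, 3.14].

INTERFACE

Orientations are given as [roll, pitch, yaw] about the fixed x, y, z axes, in that order (R = Rz(yaw) Ry(pitch) Rx(roll)).
In Python, from bench import arm gives the robot as it stands. The module is installed in compiled form; this text tells all that it offers.
- The arm moves only by the shell command python3 -m inch 'ROWS' [OPENING] [FORCE]. ROWS is JSON, a list of rows, each a list of 4 numbers: the shift along the tool's x, y, z each as a share of 30 mm, from -1 to 1, then the turn about the tool's z as a share of 45 degrees, from -1 to 1. In form: [[dx, dy, dz, roll], ...]. A call has 1 to 5 rows; each row shifts and turns the commanded pose from where the row before left it, along the tool's axes as they then stand; what a row does not reach is not made up. A row lasts 1/12 s, in which the tool goes at most 41.7 mm and 7.16 degrees, less where a joint would pass 70% of its speed; a pose out of reach is approached as far as the arm can. A call with a number of a shift or a turn outside -1 to 1 is refused whole. A call with a gripper value outside its range is refused whole. OPENING is the closure, from 0 (fully open) to 1 (shut), set as the call begins (- or left out, the last holds). The fingers move at their own pace and stop on an object; FORCE is the grip in N (left out, the last holds). Time passes only in rows, so rows that do not move let the fingers close. It gives the time, the measured TCP pose, the force and the opening at its end, in the units of the state.
- arm.sense(): the state, without advancing time (a new reading comes with each control period).
- arm.camera(name): name is "scene" or "top" or "wrist"; returns (picture, depth): 480x640x3 uint8, blue, green, red; 480x640 float32, m along the optical axis (not along the pixel's ray), 0 where there is no reading.
- arm.camera_model(name): a dict with "camera_matrix" (3x3 intrinsics, pixels), "R" (3x3) and "t" (3): a world point X has camera coordinates R X + t. Camera axes: x right, y down, z forward; pixel columns grow to the right and rows downward; lengths in m; the calibration is good to about 2 mm. The wrist camera is an equidistant fisheye: a pixel r from the principal point sees the ray r / f radians off the axis. A picture is of the moment at which its call begins: read the wrist's pose just before it. camera_model takes no time and is no camera call; for the wrist camera it gives the pose at the moment of the call.
- arm.job_done(): hands the job in, once; it reports no verdict.
The state is a dict: "time": time; "q": joint angles; "joint_vel": joint speeds; "effort": joint torques, N m; "position": TCP position; "orientation": TCP orientation; "ft_force": force on the tool from outside, world axes, zero at the start; "wrist_torque": the same for the moment, N m; "grip_width": finger opening in m.
Only numpy, scipy, OpenCV 4.12 (cv2) and the standard library are available. Lean on these libraries where they do the work, as an engineer would, in place of code of your own. Each camera call takes 0.05 s, during which the arm holds its last target.

TASK

Open the photometer's slot by turning its knob clockwise until it clicks past its detent and comes to rest at the far end of its turn. Then take the reference plate with the flat rectangular grip out of the rack, lower its tongue upright through the slot until the collar is about 15 mm above the top of the instrument, and finish while still holding it there, hanging from the gripper without resting or pressing on the instrument. Leave the plate with the round grip, the white bottle, the amber jar and the beaker where they stand.

Things in the scene. Friction and masses are not known exactly. Their poses are not given: they have to be found in the camera images.
- ref_flat: The plate to use. Aluminium plate, about 0.12 kg. Black grip 12 (x) x 36 (y) x 40 mm high, a flat block; collar 20 x 54 x 5 mm; tongue 6 (x) x 40 (y) x 70 mm long, round lower edge. Origin: centre of the collar's underside; tongue z = 0 to -70 mm, collar 0 to +5, grip +5 to +45. x through the thickness, y along the width, z up. Hangs in either rack pocket.
- ref_round: The plate to leave alone. Aluminium plate, about 0.12 kg. Black grip a round post 20 mm in diameter, 40 mm high; collar 20 x 54 x 5 mm; tongue 6 (x) x 40 (y) x 70 mm long, round lower edge. Origin: centre of the collar's underside; tongue z = 0 to -70 mm, collar 0 to +5, grip +5 to +45. x through the thickness, y along the width, z up. Hangs in either rack pocket.
- rack: Fixed grey storage block 80 (x) x 200 (y) x 85 mm high. Origin: centre of its underside. Two through pockets 10 x 44 mm at y = -45 and +45 mm in its own frame; the plates' collars rest on its top, 85 mm above the table, with the plates' axes parallel to the rack's.
- reader: Fixed photometer, a white box 220 (x) x 300 (y) x 130 mm high with grey ends. Origin: centre of its underside. In its own frame the slot is centred at (-20, -70) mm and the knob's axis at (-30, +75) mm on the flat top at 130 mm. Inside it is hollow and the tongue never reaches the bottom.
- slot (a point): Centre of the slot, level with the instrument's top (130 mm above the table). Slot 8 (x) x 42 mm (y), 2 mm more each way than the tongue, 1 mm chamfer, through an aluminium inset 8 mm thick, 70 x 100 mm. Axes parallel to the reader's, z up. Until the knob is turned a steel shutter closes the slot from just below; it slides away with the knob.
- knob (a joint): Knob angle: 0 as found (slot shut), growing clockwise seen from above to 1.2 rad at the end stop (slot open). An over-centre detent resists with up to about 0.2 N m and turns the knob back if let go before about 0.7; past that it clicks on by itself to 1.2 and stays. Counts as open above 1.0.
- knob_grip (a point): On the knob's upright axis, 37 mm above the instrument's top and 7 mm below the knob's top. The black knob's bar is 42 mm long (x of this point, turning with the knob), 14 mm wide (y) and 32 mm high, on a low disc; at knob angle 0 the bar lies along the reader's x.
- bottle: White capped bottle, 60 mm in diameter, 150 mm tall, loose; origin at the centre of its underside. Bystander.
- jar: Small amber jar, 44 mm in diameter, 60 mm tall, loose; origin at the centre of its underside. Bystander.
- beaker: Glass beaker, 64 mm in diameter, 80 mm tall, loose; origin at the centre of its underside. Bystander.
There are look-alikes about, which are no part of the job. What is shaped like the ref_flat but purple or yellow is not meant.

How it is judged:
On the way, in this order (a step that is already met when the one before it is completed fails the run):
1. the knob is turned past its click (value of joint knob above 1 rad), for 0.2 s.
2. the flat-gripped plate hangs in the slot, held by the fingers (z of ref_flat in the frame of slot between 0.005 and 0.025 m and horizontal distance between ref_flat and slot below 0.006 m and angle between ref_flat's own z axis and vertical below 0.1 rad and angle between the y axis of ref_flat and the y axis of slot, either way round below 0.12 rad and contact force between the fingers and ref_flat above 2 N), for 0.3 s.
At the end, for the whole second after the job is handed in: Knob above 1.0 rad; flat-gripped plate held by the fingers (over 2 N) with its tongue in the slot, collar 5 to 25 mm above the instrument's top, within 6 mm of the slot's centre, within 0.1 rad of upright and 0.12 rad of the slot's direction, still, and pressing on the instrument with less than 8 N (all of step 2 and value of joint knob above 1 rad and contact force between ref_flat and reader below 8 N and linear speed of ref_flat below 0.02 m/s); the arm keeps its last pose, push and grip.
It fails at once if the round-gripped plate is disturbed (moved over 30 mm) (distance of ref_round from where it was at the start of the episode above 0.03 m).
It fails at once if the white bottle is disturbed (moved over 30 mm) (distance of bottle from where it was at the start of the episode above 0.03 m).
It fails at once if the amber jar is disturbed (moved over 30 mm) (distance of jar from where it was at the start of the episode above 0.03 m).
It fails at once if the beaker is disturbed (moved over 30 mm) (distance of beaker from where it was at the start of the episode above 0.03 m).
It also fails if it takes over 54 s, if anything falls off the work surface, if the arm or the gripper's body presses on something with over 40 N, if the wrist force passes 120 N, or if a joint passes its speed limit or range.

## Working session

There is one attempt and no reset: what is moved stays moved. The work goes in short steps, Python scripts to look and compute and a shell command to move; the robot and the scene stay as the last step left them, time stands still between calls to the robot, and variables do not carry over. Pictures are saved under pics/ and viewed, and the job is handed in when it is done.

```bash
mkdir -p pics; python3 - <<'E'
from bench import arm
import cv2,numpy as np
for n in("scene","top"):
    p,d=arm.camera(n); cv2.imwrite(f"pics/{n}0.png",p); np.save(f"{n}0.npy",d)
    m=arm.camera_model(n); print(n,m)
print(arm.sense(),arm.grasp_offset)
E
```

```text
scene {'camera_matrix': array([[492.86032662,   0.        , 318.97306941],
       [  0.        , 492.86032662, 254.50553052],
       [  0.        ,   0.        ,   1.        ]]), 'R': array([[-0.65477774,  0.75573186,  0.0116386 ],
       [ 0.58808675,  0.51907956, -0.62025026],
       [-0.47478424, -0.39928156, -0.78431764]]), 't': array([ 0.39514744, -0.24242192,  1.26419743])}
top {'camera_matrix': array([[613.91475092,   0.        , 321.76726702],
       [  0.        , 613.91475092, 236.71373176],
       [  0.        ,   0.        ,   1.        ]]), 'R': array([[-2.87512005e-02, -9.99581363e-01, -3.23523292e-03],
       [-9.88962535e-01,  2.89160991e-02, -1.45316770e-01],
       [ 1.45349485e-01, -9.78507434e-04, -9.89379892e-01]]), 't': array([-0.01199466,  0.59214256,  1.04025012])}
{'time': 0.1, 'q': array([-1.32172058e+00,  3.08928714e-01,  1.63508003e+00,  2.94069963e-06,
        1.19971260e+00, -6.97191847e-02]), 'joint_vel': array([ 0.00187167, -0.00080153, -0.00285099,  0.00056642,  0.0003264 ,
       -0.00134844]), 'effort': array([ 3.26173522e-04, -4.16407728e+01, -2.77644825e+01, -2.57600226e-05,
        3.99758021e-03, -8.08113555e-06]), 'position': array([ 0.19566456, -0.59278162,  0.23014532]), 'orientation': array([-3.13946933e+00, -1.51021575e-04,  3.18793701e-01]), 'ft_force': array([ 0.89902289, -0.33915992,  0.04199677]), 'wrist_torque': array([ 0.00481436,  0.01109767, -0.0566416 ]), 'grip_width': 0.08555261812443342} 0.0187
```

View pics/scene0.png

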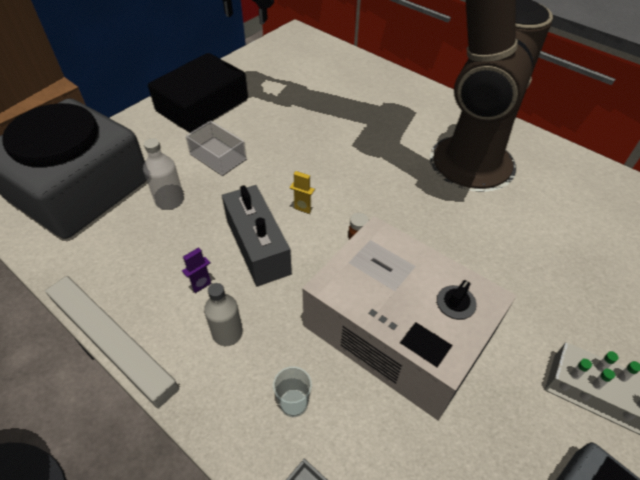

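View pics/top0.png

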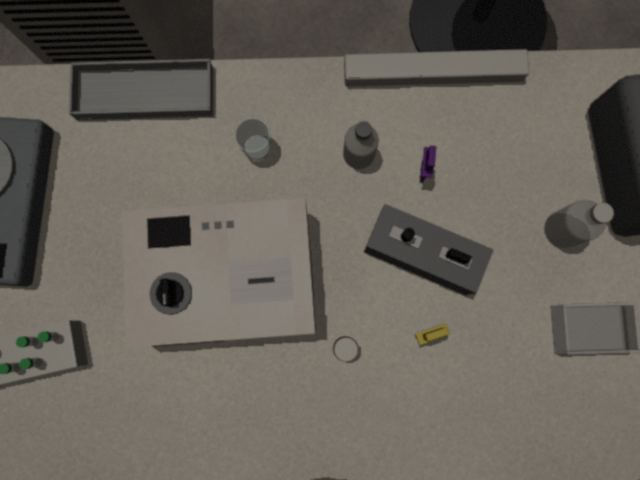

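The scene view shows the reader at (405,310), its slot at (382,264), the knob at (458,298) and the rack at (257,232). In the top view the rack is at (428,249), with two black grips, a round one at (408,235) and an elongated one at (458,256). The yellow (432,335) and purple (428,163) ones are look-alikes. The next step is enlarged crops.

```bash
python3 - <<'E'
import cv2,numpy as np
p=cv2.imread("pics/top0.png"); s=cv2.imread("pics/scene0.png")
a=cv2.convertScaleAbs(cv2.resize(p[195:305,360:500],None,fx=5,fy=5,interpolation=3),alpha=1.8)[:, :]
b=cv2.convertScaleAbs(cv2.resize(p[190:355,115:325],None,fx=3.6,fy=3.6,interpolation=3),alpha=1.5)
c=cv2.convertScaleAbs(cv2.resize(s[170:290,210:300],None,fx=5,fy=5,interpolation=3),alpha=1.8)
cv2.imwrite("pics/a.png",a);cv2.imwrite("pics/b.png",b);cv2.imwrite("pics/c.png",c)
E
```

```text
(no output)
```

View pics/a.png

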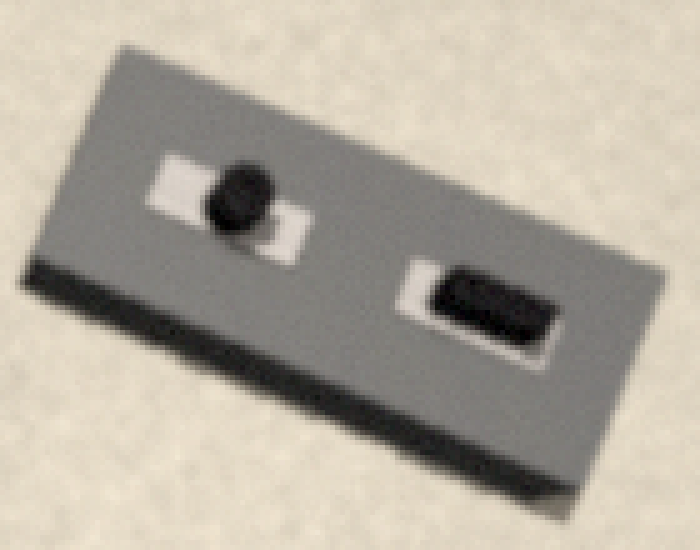

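View pics/b.png

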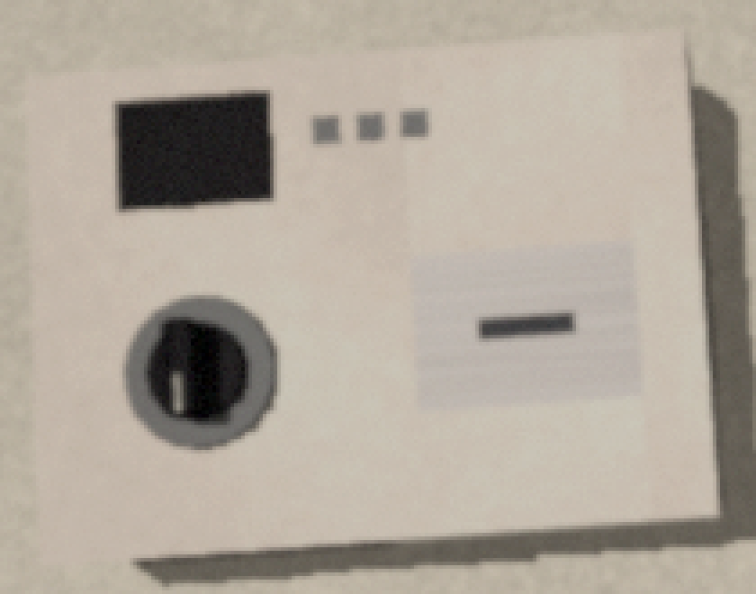

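View pics/c.png

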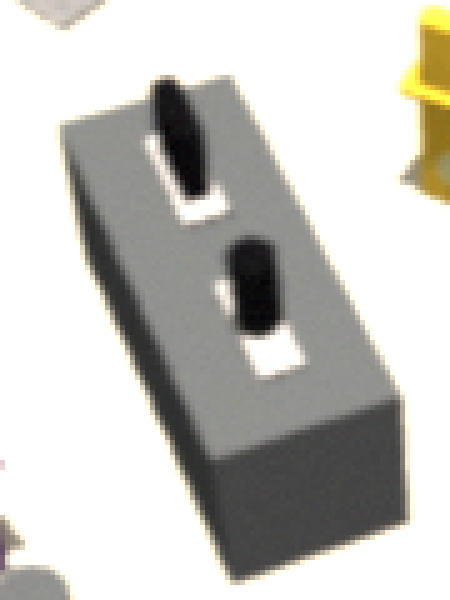

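Of the candidates, the black flat grip at top (458,256) / scene (245,198) is a rectangular block on an aluminium collar, so it is ref_flat. The one at (408,235) is a round post and is left alone. Yellow and purple are decoys. Next I measure positions.

```bash
cat > h.py <<'E'
import numpy as np,cv2
from bench import arm
def ray(name,px,z):
    m=arm.camera_model(name);K,R,t=m["camera_matrix"],m["R"],m["t"]
    px=np.atleast_2d(px).astype(float)
    d=np.c_[px,np.ones(len(px))]@np.linalg.inv(K).T@R
    c=-R.T@t
    return (c+d*((z-c[2])/d[:,2])[:,None])
E
python3 - <<'E'
from h import *
p=cv2.imread("pics/top0.png");d=np.load("top0.npy");g=cv2.cvtColor(p,6)
# height map
m=arm.camera_model("top");K,R,t=m["camera_matrix"],m["R"],m["t"]
v,u=np.mgrid[:480,:640]
C=np.stack([(u-K[0,2])/K[0,0]*d,(v-K[1,2])/K[1,1]*d,d],-1)
W=(C-t)@R
z=W[...,2]
def cc(px,zz):
    return ray("top",px,zz)
def rect(mask,zz,off):
    c,_=cv2.findContours(mask.astype(np.uint8),0,1);c=max(c,key=cv2.contourArea)
    pts=c[:,0]+np.array(off)
    w=ray("top",pts,zz)[:,:2].astype(np.float32)*1000
    r=cv2.minAreaRect(w);M=cv2.moments(w.reshape(-1,1,2));return r,M['m10']/M['m00'],M['m01']/M['m00']
def zone(y0,y1,x0,x1,lo,hi):
    k=(z>lo)&(z<hi);o=np.zeros_like(k);o[y0:y1,x0:x1]=k[y0:y1,x0:x1];return o
print("rack",rect(zone(195,305,355,500,.07,.14),.085,(0,0)))
print("plate grip flat",rect(zone(240,275,440,480,.11,.16),.13,(0,0)), np.median(z[zone(240,275,440,480,.11,.16)]))
print("grip round",rect(zone(222,247,395,422,.11,.16),.13,(0,0)))
print("reader",rect(zone(190,355,110,330,.115,.2),.13,(0,0)))
s=np.zeros_like(g,bool);s[270:290,240:282]=g[270:290,240:282]<80
print("slot",rect(s,.13,(0,0)))
print("knob top", rect(zone(270,320,145,200,.165,.19),.174,(0,0)))
print("disc", rect(zone(265,325,140,200,.132,.20),.137,(0,0)))
# white collar
w=np.zeros_like(s);w[235:280,430:490]=g[235:280,430:490]>110
print("jar z",z[349,346],W[349,346], "bottle",W[140,362],"beaker",W[145,256])
E
```

```text
rack (((561.1519775390625, -210.09735107421875), (200.22024536132812, 82.80953979492188), 64.98978424072266), 561.4033794198917, -210.2249560627893)
plate grip flat (((542.0321044921875, -249.3436737060547), (37.865413665771484, 15.309754371643066), 64.66889190673828), 542.0943915484949, -249.358225929879) 0.12926071330310884
grip round (((580.0113525390625, -168.25820922851562), (18.282291412353516, 23.299951553344727), 43.045143127441406), 579.8953666320137, -168.70222015099773)
reader (((528.5052490234375, 142.06150817871094), (220.0085906982422, 300.2406921386719), 2.5839710235595703), 528.4624730739048, 142.0338377196161)
slot (((511.3870849609375, 71.23712921142578), (7.893855094909668, 40.54600524902344), 2.740389108657837), 511.3537579298145, 71.22035262771782)
knob top (((494.7880554199219, 213.75466918945312), (41.99131774902344, 15.954984664916992), 3.156755208969116), 494.70228343099024, 214.10276123520507)
disc (((496.3614196777344, 216.216552734375), (71.25264739990234, 69.44285583496094), 38.984989166259766), 494.8954760217109, 214.89952501378332)
jar z 0.06145809485964107 [ 0.3960341  -0.06454273  0.06145809] bottle [ 0.74198581 -0.10119136  0.12053498] beaker [0.77475612 0.08899094 0.002476  ]
```

```bash
python3 -m inch '[[0,0,-0.7,0],[0.3,-0.4,-0.7,0],[0.6,-0.75,0,0],[0.6,-0.75,0,0],[0.6,-0.75,0,0]]' 0 && python3 -m inch '[[0.6,-0.75,0,0],[0.6,-0.75,0,0],[0.6,-0.75,0,0],[0.6,-0.75,0,0],[0.6,-0.75,0,0]]' && python3 -m inch '[[0.6,-0.75,0,0],[0.6,-0.75,0,0],[0.6,-0.75,0,0],[0.6,-0.75,0,0],[0.6,-0.75,0,0]]'
```

```text
time: 0.52
position: [0.2308, -0.4973, 0.2732]
orientation: [-3.141, -0.0, 0.318]
ft_force: [0.2, 0.4, -0.7]
grip_width: 0.0855
time: 0.93
position: [0.281, -0.3615, 0.2727]
orientation: [-3.141, 0.0, 0.318]
ft_force: [-0.1, 0.9, 0.3]
grip_width: 0.085
time: 1.35
position: [0.3311, -0.2266, 0.2729]
orientation: [-3.141, 0.0, 0.318]
ft_force: [0.9, 0.5, -0.4]
grip_width: 0.0853
```

```bash
python3 -m inch '[[0.63,-0.79,0,0],[0.63,-0.79,0,0],[0.63,-0.79,0,0],[0.63,-0.79,0,0],[0.63,-0.79,0,0]]' && python3 -m inch '[[0.63,-0.79,0,0],[0.63,-0.79,0,0],[0.63,-0.79,0,0],[0.63,-0.79,0,0],[0.63,-0.79,0,0]]' && python3 -m inch '[[0.63,-0.79,0,0],[0.63,-0.79,0,0],[0.63,-0.79,0,0],[0.63,-0.79,0,0],[0.3,-0.4,0,0]]' && for i in 1 2 3 4; do python3 -m inch '[[0,0,0,-0.159],[0,0,0,-0.159],[0,0,0,-0.159],[0,0,0,-0.159],[0,0,0,-0.159]]'; done
```

```text
time: 1.77
position: [0.3837, -0.0845, 0.273]
orientation: [-3.141, 0.0, 0.319]
ft_force: [0.8, -0.1, 1.1]
grip_width: 0.0852
time: 2.18
position: [0.4362, 0.0576, 0.2729]
orientation: [3.142, 0.001, 0.319]
ft_force: [0.5, -0.2, -0.0]
grip_width: 0.0854
time: 2.6
position: [0.4837, 0.1869, 0.2729]
orientation: [-3.14, -0.0, 0.321]
ft_force: [0.1, -0.9, -0.4]
grip_width: 0.0855
time: 3.02
position: [0.4827, 0.1835, 0.2727]
orientation: [-3.141, 0.001, 0.949]
ft_force: [0.1, -1.0, 0.5]
grip_width: 0.0851
time: 3.43
position: [0.4827, 0.1834, 0.2728]
orientation: [-3.14, 0.001, 1.573]
ft_force: [-0.8, 0.9, -1.0]
grip_width: 0.0856
time: 3.85
position: [0.4828, 0.1834, 0.2728]
orientation: [-3.14, -0.0, 2.198]
ft_force: [0.0, -0.6, -0.2]
grip_width: 0.0856
time: 4.27
position: [0.4828, 0.1834, 0.2728]
orientation: [-3.14, -0.001, 2.822]
ft_force: [-0.5, 0.4, -0.4]
grip_width: 0.0853
```

```bash
python3 -m inch '[[0,0,0,-0.155],[0,0,0,-0.155],[0,0,0,-0.155],[-0.23,0.52,0,0],[-0.23,0.52,0,0]]' && python3 -m inch '[[0,0,0,0],[0,0,0,0]]'; python3 - <<'E'
from h import *
p,d=arm.camera("wrist");cv2.imwrite("pics/w1.png",p);np.save("w1.npy",d)
m=arm.camera_model("wrist");print(m);np.savez("w1m.npz",**m)
E
```

```text
time: 4.68
position: [0.4954, 0.2149, 0.2729]
orientation: [-3.141, -0.001, -3.103]
ft_force: [-0.4, -1.1, 0.4]
grip_width: 0.0852
time: 4.85
position: [0.4954, 0.2155, 0.2728]
orientation: [-3.141, -0.001, -3.101]
ft_force: [0.3, -0.4, -1.2]
grip_width: 0.0854
{'camera_matrix': array([[371.64829954,   0.        , 317.87883668],
       [  0.        , 371.64829954, 240.93764488],
       [  0.        ,   0.        ,   1.        ]]), 'R': array([[-0.04083397,  0.99916459, -0.00164849],
       [ 0.95342046,  0.0394579 ,  0.29905268],
       [ 0.29886789,  0.0106398 , -0.95423518]]), 't': array([-0.19407819, -0.53087138,  0.26837807])}
```

View pics/w1.png

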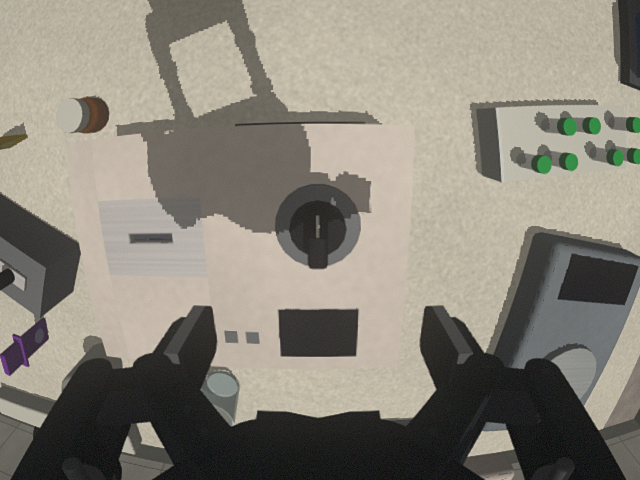

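The wrist view shows the knob bar at (318,240), midway between the fingers (x about 213 and 422) and aligned. I'll descend and grip.

```bash
python3 -m inch '[[0,0,1,0],[0,0,1,0],[0,0,1,0],[0,0,0.7,0],[0,0,0.45,0]]' && python3 -m inch '[[0,0,0,0],[0,0,0,0],[0,0,0,0],[0,0,0,0],[0,0,0,0]]' 1 50 && python3 -m inch '[[0,0,0,0],[0,0,0,0],[0,0,0,0],[0,0,0,0],[0,0,0,0]]'
```

```text
time: 5.32
position: [0.4932, 0.2139, 0.1456]
orientation: [-3.139, -0.005, -3.102]
ft_force: [-0.4, -0.1, -0.4]
grip_width: 0.0854
time: 5.73
position: [0.4969, 0.216, 0.1505]
orientation: [3.141, 0.003, -3.102]
ft_force: [0.2, -0.5, 0.4]
grip_width: 0.0257
time: 6.15
position: [0.4967, 0.2153, 0.1504]
orientation: [-3.14, 0.002, -3.101]
ft_force: [-0.4, -3.4, 6.5]
grip_width: 0.0131
```

```bash
for i in 1 2 3; do python3 -m inch '[[0,0,0,0.1],[0,0,0,0.1],[0,0,0,0.1],[0,0,0,0.1],[0,0,0,0.1]]'; done; python3 -c "
from bench import arm;s=arm.sense();print(s['wrist_torque'],s['orientation'])"
```

```text
time: 6.57
position: [0.4967, 0.2147, 0.1503]
orientation: [-3.14, 0.002, 2.786]
ft_force: [-2.0, -5.9, 6.8]
grip_width: 0.0131
time: 6.98
position: [0.4964, 0.2142, 0.1503]
orientation: [-3.14, 0.003, 2.393]
ft_force: [-1.8, -6.5, 7.7]
grip_width: 0.013
time: 7.4
position: [0.496, 0.2139, 0.1504]
orientation: [-3.14, 0.003, 2.0]
ft_force: [-2.9, -7.6, 8.5]
grip_width: 0.0135
[-1.20420718  0.39274201 -0.07598229] [-3.13988902  0.00339305  2.00013259]
```

```bash
python3 -m inch '[[0,0,0,0.025],[0,0,0,0],[0,0,0,0]]' && python3 -m inch '[[0,0,0,0],[0,0,0,0],[0,0,0,0],[0,0,0,0],[0,0,0,0]]' 0 && python3 -m inch '[[0,0,0,0],[0,0,0,0],[0,0,-0.5,0],[0,0,-1,0],[0,0,-1,0]]' && python3 -m inch '[[0,0,-1,0],[0,0,-1,0],[0,0,0,0]]'; python3 - <<'E'
from h import *
p,d=arm.camera("wrist");cv2.imwrite("pics/w2.png",p)
p,d=arm.camera("scene");cv2.imwrite("pics/s2.png",cv2.resize(p[210:350,330:530],None,fx=4,fy=4))
E
```

```text
time: 7.65
position: [0.4959, 0.2138, 0.1504]
orientation: [-3.14, 0.004, 1.985]
ft_force: [-2.3, -7.6, 8.9]
grip_width: 0.013
time: 8.07
position: [0.4956, 0.216, 0.1485]
orientation: [-3.141, -0.0, 1.984]
ft_force: [-0.0, 0.2, -0.7]
grip_width: 0.0726
time: 8.48
position: [0.4943, 0.2153, 0.2229]
orientation: [-3.137, -0.0, 1.984]
ft_force: [1.2, -0.0, -0.1]
grip_width: 0.0854
time: 8.73
position: [0.4998, 0.2173, 0.2914]
orientation: [3.128, 0.001, 1.984]
ft_force: [1.1, -0.2, 0.2]
grip_width: 0.086
```

View pics/w2.png

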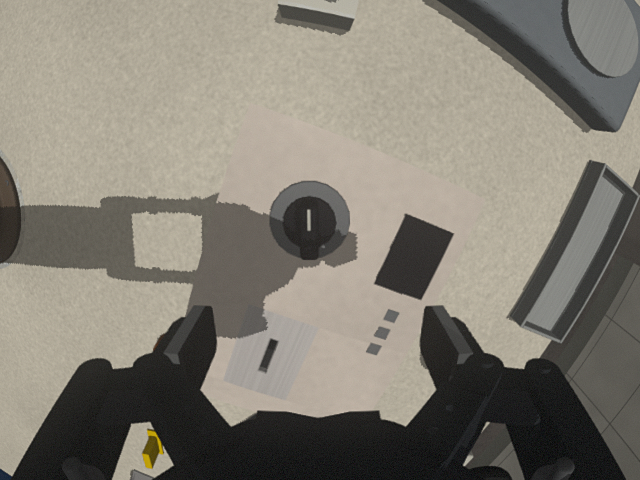

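View pics/s2.png

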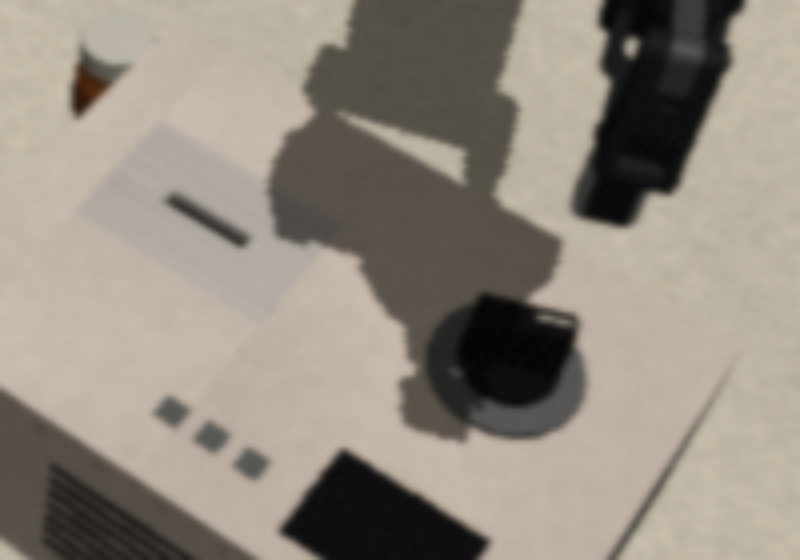

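The knob bar at (310,232) in the wrist view has turned about 69° and stays there after release, and the slot at (268,355) looks dark and open. Now I go to the rack.

```bash
python3 -m inch '[[0,0,0,0.155],[0,0,0,0.155],[0,0,0,0.155],[0,0,0,0.155],[0,0,0,0.155]]' && python3 -m inch '[[0,0,0,0.155],[0,0,0,0.155],[0,0,0,0],[-0.4,0.25,0,0],[-0.8,0.48,0,0]]' && python3 -m inch '[[-0.84,0.5,0,0],[-0.84,0.5,0,0],[-0.84,0.5,0,0],[-0.84,0.5,0,0],[-0.84,0.5,0,0]]' && python3 -m inch '[[-0.84,0.5,0,0],[-0.84,0.5,0,0],[-0.84,0.5,0,0],[-0.84,0.5,0,0],[-0.84,0.5,0,0]]'&& python3 -m inch '[[-0.84,0.5,0,0],[-0.84,0.5,0,0],[-0.84,0.5,0,0],[-0.84,0.5,0,0],[0,0,0,0]]' && python3 -m inch '[[0,0,0,0],[0,0,0,0]]'; python3 - <<'E'
from h import *
s=arm.sense();print(s['position'],s['orientation'])
p,d=arm.camera("wrist");cv2.imwrite("pics/w3.png",p)
E
```

```text
time: 9.25
position: [0.4945, 0.2153, 0.2813]
orientation: [-3.138, 0.002, 1.369]
ft_force: [-0.2, -0.6, -0.3]
grip_width: 0.0857
time: 9.67
position: [0.4993, 0.1753, 0.282]
orientation: [-3.139, 0.0, 1.139]
ft_force: [0.4, -0.6, 0.1]
grip_width: 0.0854
time: 10.08
position: [0.5137, 0.0267, 0.2823]
orientation: [-3.139, 0.001, 1.135]
ft_force: [0.1, -0.1, -0.2]
grip_width: 0.0852
time: 10.5
position: [0.528, -0.1192, 0.2822]
orientation: [-3.139, 0.0, 1.135]
ft_force: [0.8, 1.0, -0.2]
grip_width: 0.0855
time: 10.92
position: [0.5399, -0.2395, 0.2821]
orientation: [-3.141, 0.003, 1.131]
ft_force: [-0.1, 0.8, -0.1]
grip_width: 0.0855
time: 11.08
position: [0.5396, -0.2341, 0.2823]
orientation: [-3.139, -0.001, 1.133]
ft_force: [0.6, 0.5, 0.1]
grip_width: 0.0851
[ 0.53962209 -0.23410352  0.28234407] [-3.13862942e+00 -7.69755421e-04  1.13285002e+00]
```

View pics/w3.png

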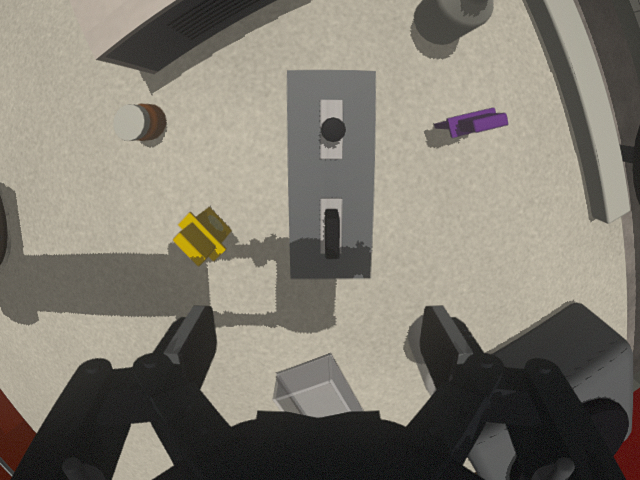

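```bash
python3 -m inch '[[-0.22,0.15,0.5,0],[-0.23,0.15,1,0],[0,0,1,0],[0,0,0,0],[0,0,0,0]]'; python3 - <<'E'
from h import *
s=arm.sense();print(s['position'],s['orientation'])
p,d=arm.camera("wrist");cv2.imwrite("pics/w4.png",p)
E
```

```text
time: 11.55
position: [0.5412, -0.2486, 0.2067]
orientation: [-3.136, -0.001, 1.134]
ft_force: [-0.5, 0.2, 0.4]
grip_width: 0.0857
[ 0.54120534 -0.24862459  0.20672923] [-3.13585564e+00 -6.78563175e-04  1.13372903e+00]
```

View pics/w4.png

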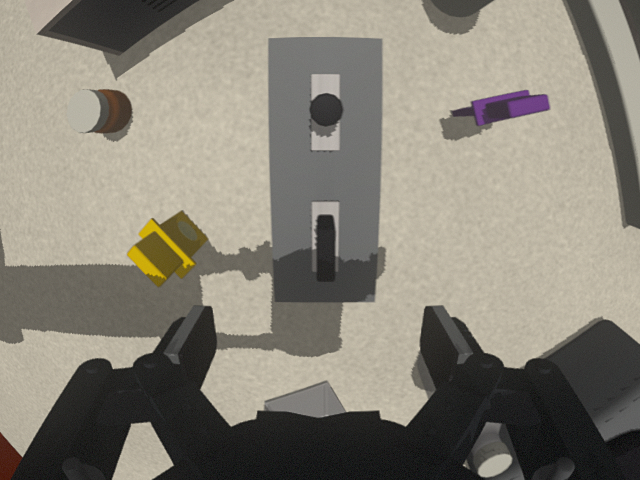

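```bash
python3 - <<'E'
from h import *
m=arm.camera_model("wrist");K,R,t=m["camera_matrix"],m["R"],m["t"]
c=-R.T@t;print(c)
def wr(px,z):
    v=(np.array(px,float)-[K[0,2],K[1,2]])/K[0,0];th=np.hypot(*v)
    d=R.T@np.r_[v/th*np.sin(th),np.cos(th)];return c+d*(z-c[2])/d[2]
for px,z in [((326,219),.13),((326,277),.13),((326,248),.13),((325,201),.09),((326,284),.09),((269,38),.085),((382,39),.085),((273,302),.085),((374,302),.085)]: print(px,wr(px,z))
s=arm.sense();print(s['position'])
E
```

```text
[ 0.57552005 -0.17983604  0.35068346]
(326, 219) [ 0.55582161 -0.23254516  0.13      ]
(326, 277) [ 0.5397684  -0.26755112  0.13      ]
(326, 248) [ 0.54799847 -0.24957959  0.13      ]
(325, 201) [ 0.55716031 -0.22972574  0.09      ]
(326, 284) [ 0.53085129 -0.28878045  0.09      ]
(269, 38) [ 0.57142938 -0.10581326  0.085     ]
(382, 39) [ 0.64353524 -0.1397026   0.085     ]
(273, 302) [ 0.4847227  -0.28756251  0.085     ]
(374, 302) [ 0.55832988 -0.32199441  0.085     ]
[ 0.54282543 -0.24963006  0.20898895]
```

```bash
python3 - <<'E'
from h import *
p=cv2.imread("pics/w4.png");cv2.imwrite("pics/w4c.png",cv2.convertScaleAbs(cv2.resize(p[190:310,260:400],None,fx=5,fy=5),alpha=2.2))
E
```

```text
(no output)
```

View pics/w4c.png

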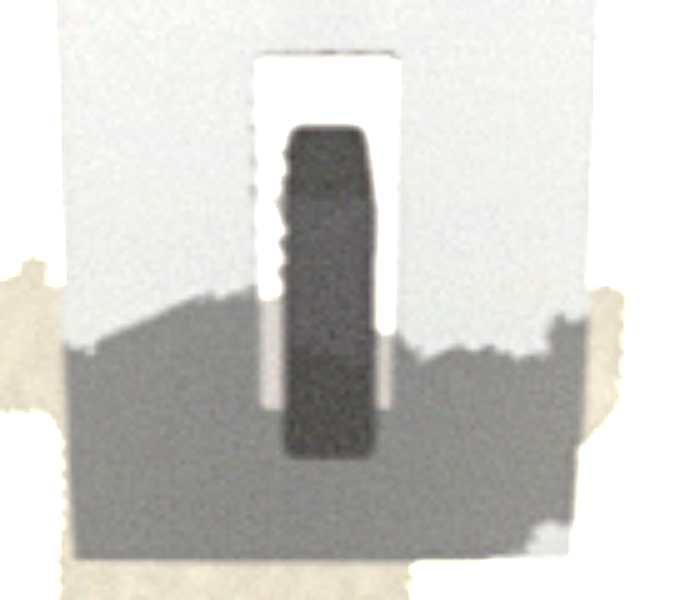

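```bash
python3 - <<'E'
from h import *
m=arm.camera_model("wrist");K,R,t=m["camera_matrix"],m["R"],m["t"]
s=arm.sense();print(s['position'],s['orientation'])
p,d=arm.camera("wrist");cv2.imwrite("pics/w5c.png",cv2.convertScaleAbs(cv2.resize(p[190:310,250:390],None,fx=5,fy=5),alpha=2.2))
c=-R.T@t
def wr(px,z):
    v=(np.array(px,float)-[K[0,2],K[1,2]])/K[0,0];th=np.hypot(*v)
    d=R.T@np.r_[v/th*np.sin(th),np.cos(th)];return c+d*(z-c[2])/d[2]
g=cv2.cvtColor(p,6)
for v in (225,240,255,265): 
    r=g[v,300:350]; print(v,r)
np.savez("wm.npz",**m)
E
```

```text
[ 0.54282543 -0.24963006  0.20898895] [-3.14062534e+00 -3.00903206e-04  1.13350641e+00]
225 [111 106 111 107 107 111 107 104 138 171 180 166  95  44  35  35  39  38
  40  35  38  40  39  35  39  41  37  38  36  36  69 137 174 176 160 120
 107 106 111 109 107 108 111 108 109 110 107 109 112 110]
240 [107 106 107 105 108 108 107  96 129 168 179 175 144  59  37  45  46  46
  44  46  44  44  46  42  46  46  46  45  45  39  48 114 164 175 154 115
 106 104 106 108 108 108 108 105 108 106 109 107 111 108]
255 [ 65  64  63  65  64  64  66  61  74  92  99 101  83  45  46  41  41  45
  43  45  45  43  43  44  44  40  41  44  41  33  45  76  95 102 108  80
  69 101 105 107 108 108 106 103 107 107 106 105 107 108]
265 [62 63 63 64 63 62 61 65 74 93 98 99 84 46 35 36 35 37 34 37 36 37 35 39
 34 40 43 37 36 33 39 71 90 98 81 63 66 65 65 61 62 66 63 63 65 65 65 66
 64 62]
```

View pics/w5c.png

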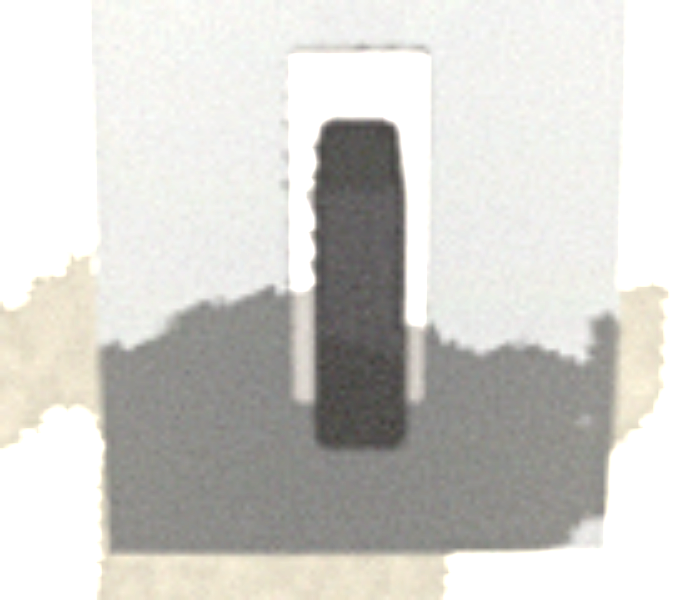

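```bash
python3 -m inch '[[-0.04,0.05,1,0],[0,0,1,0],[0,0,1,0],[0,0,0.4,0],[0,0,0.3,0]]' && python3 -m inch '[[0,0,0,0],[0,0,0,0],[0,0,0,0],[0,0,0,0],[0,0,0,0]]' 1 60 && python3 -m inch '[[0,0,0,0],[0,0,0,0],[0,0,0,0],[0,0,0,0],[0,0,0,0]]'
```

```text
time: 12.07
position: [0.5439, -0.2522, 0.0977]
orientation: [-3.142, -0.0, 1.132]
ft_force: [0.3, 0.3, 0.8]
grip_width: 0.0852
time: 12.48
position: [0.5448, -0.2531, 0.0995]
orientation: [3.139, 0.0, 1.132]
ft_force: [0.7, -0.6, -0.2]
grip_width: 0.0254
time: 12.9
position: [0.5443, -0.2529, 0.099]
orientation: [3.14, 0.0, 1.132]
ft_force: [-1.5, 0.8, 5.5]
grip_width: 0.0111
```

```bash
python3 -m inch '[[0,0,-0.3,0],[0,0,-0.6,0],[0,0,-0.9,0],[0,0,-0.9,0],[0,0,-0.9,0]]' && python3 -m inch '[[0,0,-0.9,0],[0,0,-0.6,0],[0,0,0,0],[0,0,0,0],[0,0,0,0]]'; python3 - <<'E'
from h import *
for n in("wrist","top","scene"):
    p,d=arm.camera(n);cv2.imwrite(f"pics/{n}6.png",p);np.save(f"{n}6.npy",d)
p=cv2.imread("pics/top6.png");cv2.imwrite("pics/top6c.png",cv2.convertScaleAbs(cv2.resize(p[190:340,360:540],None,fx=4,fy=4),alpha=2))
p=cv2.imread("pics/scene6.png");cv2.imwrite("pics/scene6c.png",cv2.convertScaleAbs(cv2.resize(p[100:290,190:340],None,fx=3.1,fy=3.1),alpha=2))
print(arm.sense()['position'])
E
```

```text
time: 13.32
position: [0.5429, -0.2521, 0.2061]
orientation: [-3.139, -0.0, 1.132]
ft_force: [0.4, 0.5, -0.7]
grip_width: 0.0112
time: 13.73
position: [0.5425, -0.2519, 0.2489]
orientation: [-3.138, -0.0, 1.132]
ft_force: [-1.1, -0.9, -2.0]
grip_width: 0.0111
[ 0.54229839 -0.25178949  0.24817872]
```

View pics/wrist6.png

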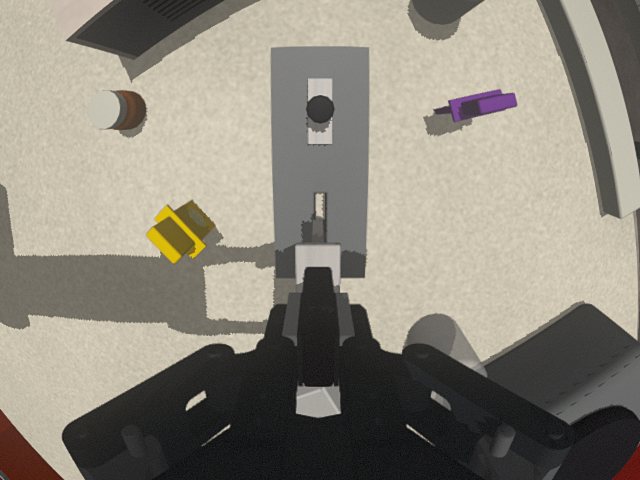

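View pics/top6c.png

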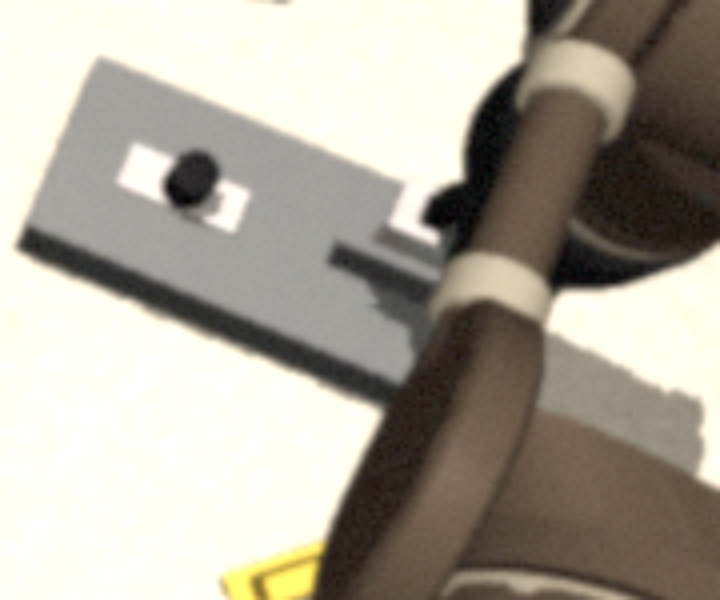

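View pics/scene6c.png

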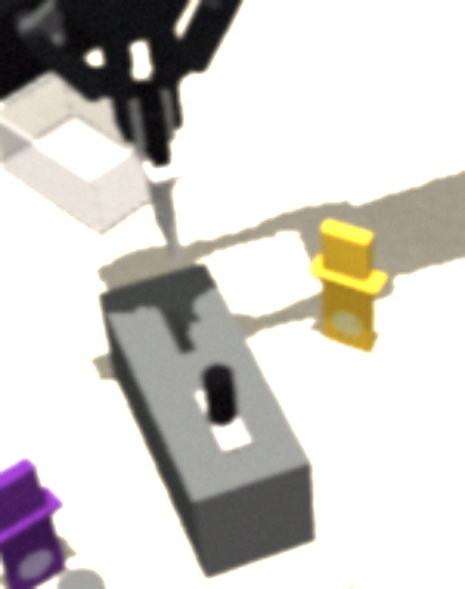

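```bash
python3 - <<'E'
from h import *
p=cv2.imread("pics/wrist6.png");d=np.load("wrist6.npy");g=cv2.cvtColor(p,6)
m=arm.camera_model("wrist");K,R,t=m["camera_matrix"],m["R"],m["t"]
s=arm.sense();P=s['position'];y=s['orientation'][2];print(P,s['orientation'])
tx=np.array([np.cos(y),np.sin(y),0]);ty=np.array([np.sin(y),-np.cos(y),0])
def pt(u,v):
    w=(np.array([u,v],float)-[K[0,2],K[1,2]])/K[0,0];th=np.hypot(*w)
    D=np.r_[w/th*np.sin(th),np.cos(th)];X=R.T@(D*d[v,u]/D[2]-t)-P
    return np.round(1000*np.array([X@tx,X@ty,X[2]]),1)
for v in list(range(238,272,2))+list(range(384,420,3)): print(v,g[v,318],d[v,318].round(4),pt(318,v))
for v in (255,262):
  for u in list(range(290,302))+list(range(334,346)): print(v,u,g[v,u],pt(u,v))
cv2.imwrite("pics/w6c.png",cv2.convertScaleAbs(cv2.resize(p[225:425,270:370],None,fx=3,fy=3),alpha=1.6))
E
```

```text
[ 0.54229839 -0.25178949  0.24817872] [-3.13698375e+00 -3.01535832e-04  1.13172438e+00]
238 83 0.1924 [ 20.2  -0.4 -42.1]
240 82 0.1888 [ 20.3  -0.4 -38.4]
242 86 0.1868 [ 20.   -0.4 -36.1]
244 118 0.1618 [ 26.8  -0.3 -12.1]
246 178 0.1602 [ 26.4  -0.3 -10.3]
248 185 0.1595 [25.8 -0.3 -9.4]
250 183 0.1601 [24.8 -0.3 -9.7]
252 184 0.1618 [ 23.4  -0.3 -11. ]
254 185 0.1607 [23.  -0.3 -9.7]
256 187 0.16 [22.4 -0.2 -8.8]
258 183 0.161 [21.2 -0.2 -9.5]
260 187 0.1611 [20.4 -0.2 -9.3]
262 183 0.1612 [19.5 -0.2 -9.2]
264 185 0.1622 [18.3 -0.2 -9.8]
266 156 0.1622 [17.5 -0.2 -9.6]
268 37 0.1579 [18.2 -0.2 -5.3]
270 46 0.1569 [17.8 -0.2 -4.1]
384 24 0.1351 [-16.   -0.   29.5]
387 140 0.4056 [-206.1   -1.2 -193.9]
390 186 0.402 [-207.2   -1.2 -189.7]
393 164 0.4698 [-259.5   -1.4 -244.3]
396 163 0.4706 [-264.3   -1.4 -243.5]
399 166 0.4738 [-271.    -1.4 -244.8]
402 165 0.4735 [-275.3   -1.4 -243.2]
405 166 0.4763 [-281.8   -1.4 -244. ]
408 167 0.4783 [-287.8   -1.4 -244.2]
411 164 0.4796 [-293.4   -1.4 -243.8]
414 165 0.4812 [-299.2   -1.4 -243.6]
417 116 0.4846 [-306.5   -1.4 -244.8]
255 290
[... 820 characters left out ...]
6.1]
262 292 71 [ -40.   -24.1 -164.8]
262 293 68 [ -40.6  -23.3 -166.3]
262 294 72 [ -40.1  -22.3 -165.1]
262 295 131 [ 19.  -10.3 -10.4]
262 296 175 [19.2 -9.9 -9.9]
262 297 186 [19.6 -9.4 -8.8]
262 298 187 [ 19.1  -9.  -10.1]
262 299 185 [19.3 -8.5 -9.7]
262 300 187 [19.3 -8.1 -9.6]
262 301 189 [19.3 -7.7 -9.6]
262 334 185 [ 19.2   6.7 -10. ]
262 335 186 [19.3  7.2 -9.7]
262 336 187 [19.3  7.6 -9.7]
262 337 192 [ 19.    8.1 -10.6]
262 338 192 [ 18.9   8.5 -10.6]
262 339 169 [ 19.2   8.9 -10. ]
262 340 114 [19.4  9.3 -9.5]
262 341 70 [ -39.7   19.2 -164.3]
262 342 71 [ -40.1   20.1 -165.4]
262 343 76 [ -39.8   21.  -164.6]
262 344 73 [ -40.2   21.9 -165.6]
262 345 73 [ -39.7   22.7 -164.2]
```

View pics/w6c.png

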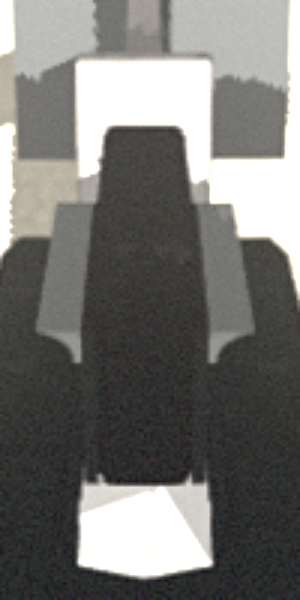

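The wrist view shows the plate gripped, with its collar's near edge at (318,245). The depth puts the collar centred within about 0.5 mm of the TCP and its top 9.7 mm below it. The round plate has not moved. I'll stop short of the slot so the wrist camera can see it.

```bash
python3 -m inch '[[0.3,-0.18,0,0],[0.6,-0.36,0,0],[0.75,-0.45,0,0],[0.75,-0.45,0,0],[0.75,-0.45,0,0]]' && python3 -m inch '[[0.75,-0.45,0,0],[0.75,-0.45,0,0],[0.75,-0.45,0,0],[0.75,-0.45,0,0],[0.7,-0.44,0,0]]' && python3 -m inch '[[0.6,-0.36,0,0],[0.3,-0.18,0,0],[0,0,0,-0.155],[0,0,0,-0.155],[0,0,0,-0.155]]' && python3 -m inch '[[0,0,0,-0.155],[0,0,0,0],[0,0,0,0],[0,0,0,0],[0,0,0,0]]'; cat > slot.py <<'E'
from h import *
import sys
s=arm.sense();P=s['position'];y=s['orientation'][2];print(P,s['orientation'])
m=arm.camera_model("wrist");K,R,t=m["camera_matrix"],m["R"],m["t"]
p,d=arm.camera("wrist");cv2.imwrite(f"pics/{sys.argv[1]}.png",p);np.save("slot.npy",d);np.savez("slotm.npz",K=K,R=R,t=t,P=P,y=y)
E
python3 slot.py w7
```

```text
time: 14.3
position: [0.5316, -0.1411, 0.2497]
orientation: [-3.139, -0.0, 1.131]
ft_force: [0.5, 0.5, -2.3]
grip_width: 0.0111
time: 14.72
position: [0.5177, -0.0117, 0.2499]
orientation: [-3.14, -0.0, 1.132]
ft_force: [0.3, 0.0, -1.8]
grip_width: 0.0112
time: 15.13
position: [0.5152, 0.0179, 0.2502]
orientation: [-3.141, 0.0, 1.504]
ft_force: [-0.6, -0.9, -1.2]
grip_width: 0.0113
time: 15.55
position: [0.5156, 0.0174, 0.2506]
orientation: [-3.141, 0.0, 1.617]
ft_force: [0.6, -0.7, -1.1]
grip_width: 0.0109
[0.51558777 0.01738001 0.25059773] [-3.14128693e+00  1.06838832e-05  1.61667378e+00]
```

View pics/w7.png

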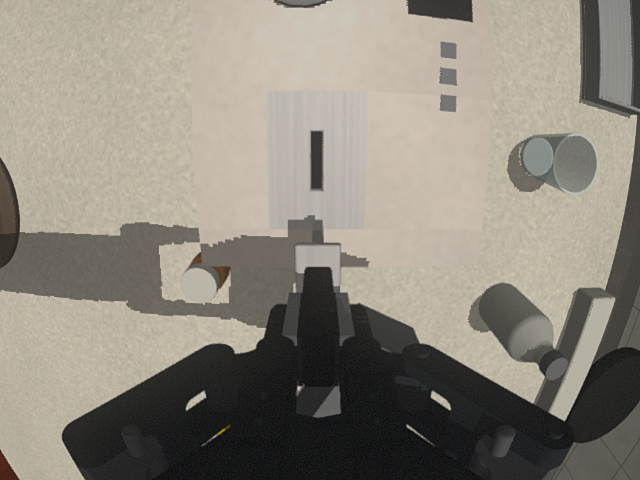

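```bash
cat > meas.py <<'E'
from h import *
import sys
p=cv2.imread(f"pics/{sys.argv[1]}.png");g=cv2.cvtColor(p,6);f=np.load("slotm.npz");K,R,t,P,y=[f[k] for k in("K","R","t","P","y")]
c=-R.T@t
tx=np.array([np.cos(y),np.sin(y),0]);ty=np.array([np.sin(y),-np.cos(y),0])
def wr(px,z):
    v=(np.array(px,float)-[K[0,2],K[1,2]])/K[0,0];th=np.hypot(*v)
    d=R.T@np.r_[v/th*np.sin(th),np.cos(th)];X=c+d*(z-c[2])/d[2]-P;return [1000*X@tx,1000*X@ty]
mk=np.zeros_like(g);mk[:242,300:335]=(g[:242,300:335]<90)
cs,_=cv2.findContours(mk,0,1);cs=[k for k in cs if 60<cv2.contourArea(k)<700]
for k in cs:
    w=np.array([wr(q,.13) for q in k[:,0]+0.0],np.float32);r=cv2.minAreaRect(w)
    print("slot bbox",cv2.boundingRect(k),"tool mm",r)
z=P[2]-.0097
for q in [(295,255),(340,255),(318,245)]: print("collar",q,wr(q,z))
E
python3 meas.py w7
```

```text
slot bbox (312, 228, 11, 14) tool mm ((-1.1468660831451416, -1.329362154006958), (7.404930591583252, 9.992817878723145), 89.93414306640625)
slot bbox (311, 132, 12, 57) tool mm ((53.465858459472656, -1.6499738693237305), (39.938194274902344, 7.791224002838135), 0.1445978581905365)
collar (295, 255) [np.float64(22.71582903463082), np.float64(-10.358599528401806)]
collar (340, 255) [np.float64(22.74055120609438), np.float64(9.138201604578427)]
collar (318, 245) [np.float64(27.29314641950564), np.float64(-0.39441757993456567)]
```

```bash
python3 -m inch '[[0.3,-0.04,0,0],[0.6,0,0,0],[0.6,0,0,0],[0.28,0,0,0],[0,0,0,0]]' && python3 -m inch '[[0,0,0.4,0],[0,0,0.4,0],[0,0,0.1,0],[0,0,0,0],[0,0,0,0]]'; python3 - <<'E'
from h import *
for n in("wrist","top","scene"):
    p,d=arm.camera(n);cv2.imwrite(f"pics/{n}8.png",p)
p=cv2.imread("pics/scene8.png");cv2.imwrite("pics/scene8c.png",cv2.convertScaleAbs(cv2.resize(p[180:300,330:450],None,fx=5,fy=5),alpha=1.5))
p=cv2.imread("pics/wrist8.png");cv2.imwrite("pics/wrist8c.png",cv2.convertScaleAbs(cv2.resize(p[150:300,240:400],None,fx=4,fy=4),alpha=1.5))
s=arm.sense();print(s['position'],s['orientation'])
E
```

```text
time: 16.02
position: [0.5117, 0.0726, 0.2508]
orientation: [-3.142, -0.001, 1.621]
ft_force: [0.1, 0.2, -1.3]
grip_width: 0.0114
time: 16.43
position: [0.5114, 0.0702, 0.2228]
orientation: [-3.14, 0.0, 1.618]
ft_force: [-0.4, 0.5, -0.6]
grip_width: 0.0111
[0.51237985 0.07044955 0.22415974] [3.14075341e+00 5.81496526e-05 1.61806650e+00]
```

View pics/scene8c.png

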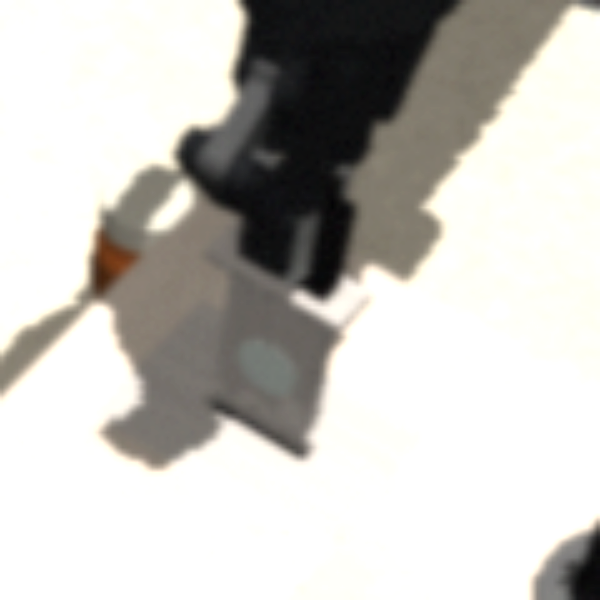

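View pics/wrist8c.png

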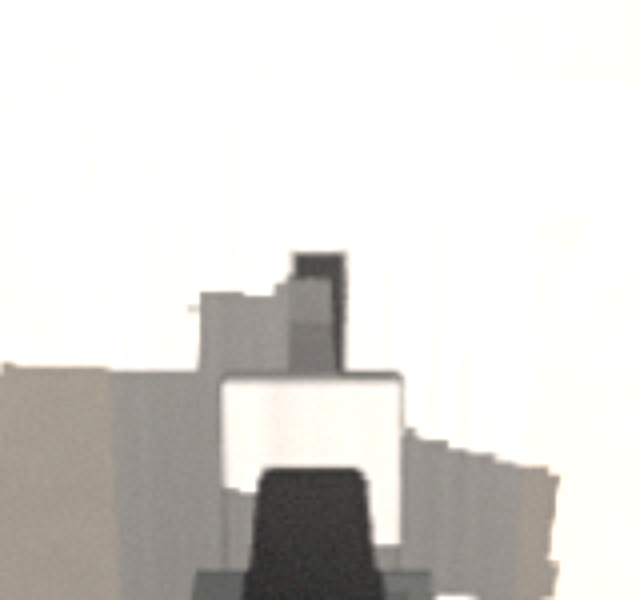

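```bash
python3 -m inch '[[0,0,0,0],[0,0,0,0]]';python3 - <<'E'
from h import *
s=arm.sense();print(s['position'],s['orientation'])
p,d=arm.camera("wrist");cv2.imwrite("pics/wrist9c.png",cv2.convertScaleAbs(cv2.resize(p[180:280,260:380],None,fx=6,fy=6,interpolation=2),alpha=1.5))
cv2.imwrite("pics/wrist9.png",p)
s=arm.sense();print(s['position'],s['orientation'])
E
```

```text
time: 16.75
position: [0.5123, 0.0707, 0.2243]
orientation: [3.141, -0.0, 1.618]
ft_force: [0.2, -0.9, -1.7]
grip_width: 0.0114
[0.51229799 0.07068303 0.22427125] [ 3.14061231e+00 -7.69190881e-07  1.61847259e+00]
[0.51221943 0.07072396 0.22419077] [ 3.14076424e+00 -7.96958409e-06  1.61849564e+00]
```

View pics/wrist9c.png

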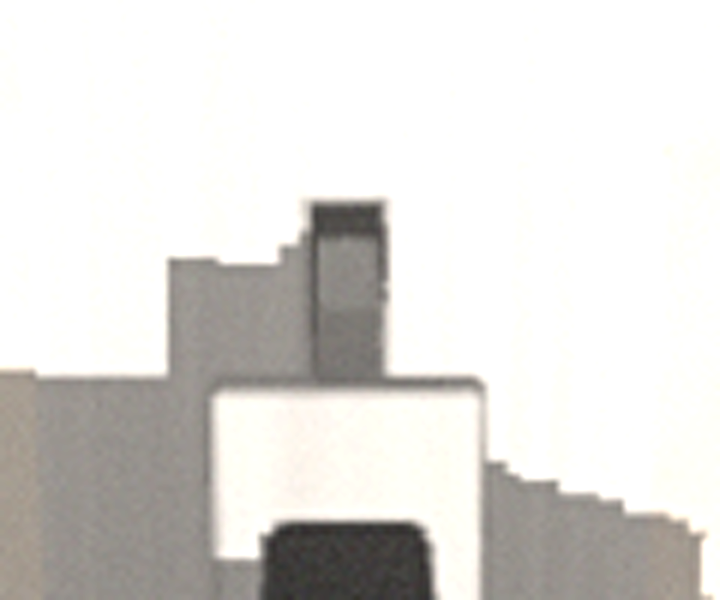

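Settled, the tongue (crop x 317–380) is laterally centred in the dark slot (310–385). The along-slot gap also matches after parallax, so I'll descend slowly.

```bash
python3 -m inch '[[0,0,0.15,0],[0,0,0.2,0],[0,0,0.2,0],[0,0,0.15,0],[0,0,0,0]]' && python3 -m inch '[[0,0,0,0],[0,0,0,0]]'
```

```text
time: 17.22
position: [0.5113, 0.0708, 0.2011]
orientation: [-3.14, -0.0, 1.619]
ft_force: [0.6, -0.8, -1.3]
grip_width: 0.011
time: 17.38
position: [0.5118, 0.0708, 0.2027]
orientation: [-3.141, 0.0, 1.619]
ft_force: [-0.0, 0.1, -0.9]
grip_width: 0.0109
```

```bash
python3 -m inch '[[0,0,0.2,0],[0,0,0.2,0],[0,0,0.2,0],[0,0,0.2,0],[0,0,0.2,0]]' && python3 -m inch '[[0,0,0.2,0],[0,0,0.15,0],[0,0,0.07,0],[0,0,0,0],[0,0,0,0]]' && python3 -m inch '[[0,0,0,0],[0,0,0,0],[0,0,0,0],[0,0,0,0],[0,0,0,0]]'; python3 slot.py w10; python3 - <<'E'
from h import *
p,d=arm.camera("scene");cv2.imwrite("pics/s10c.png",cv2.convertScaleAbs(cv2.resize(p[190:340,330:510],None,fx=4,fy=4,interpolation=2),alpha=1.5))
p,d=arm.camera("top");cv2.imwrite("pics/t10.png",p)
p=cv2.imread("pics/w10.png");d=np.load("slot.npy");f=np.load("slotm.npz");K,R,t,P,y=[f[k] for k in("K","R","t","P","y")]
def pt(u,v):
    w=(np.array([u,v],float)-[K[0,2],K[1,2]])/K[0,0];th=np.hypot(*w)
    D=np.r_[w/th*np.sin(th),np.cos(th)];return R.T@(D*d[v,u]/D[2]-t)
for v in (150,180,200): print(pt(318,v)[2],pt(370,v)[2])
print("collar top z",np.mean([pt(u,v)[2] for u in range(300,336) for v in range(250,263)]))
s=arm.sense();print(s['ft_force'],s['wrist_torque'],s['time'])
E
```

```text
time: 17.8
position: [0.5116, 0.0708, 0.1718]
orientation: [-3.141, -0.0, 1.619]
ft_force: [-1.0, 0.0, -1.6]
grip_width: 0.0114
time: 18.22
position: [0.512, 0.0708, 0.1601]
orientation: [-3.141, -0.0, 1.619]
ft_force: [0.0, -0.4, -1.2]
grip_width: 0.0108
time: 18.63
position: [0.5121, 0.0708, 0.1604]
orientation: [3.141, -0.0, 1.619]
ft_force: [-0.5, 0.6, -1.2]
grip_width: 0.0112
[0.5120544  0.07075985 0.16038418] [ 3.14117796e+00 -1.58932931e-05  1.61858954e+00]
0.12843044623404318 0.13006284466457355
0.12984067776204242 0.12824103756067678
0.12921520773332038 0.12882058309538133
collar top z 0.15115630400991445
[-0.07153854  0.42315042 -1.20611777] [-0.01270854 -0.01198052 -0.01971925] 18.7833
```

View pics/s10c.png

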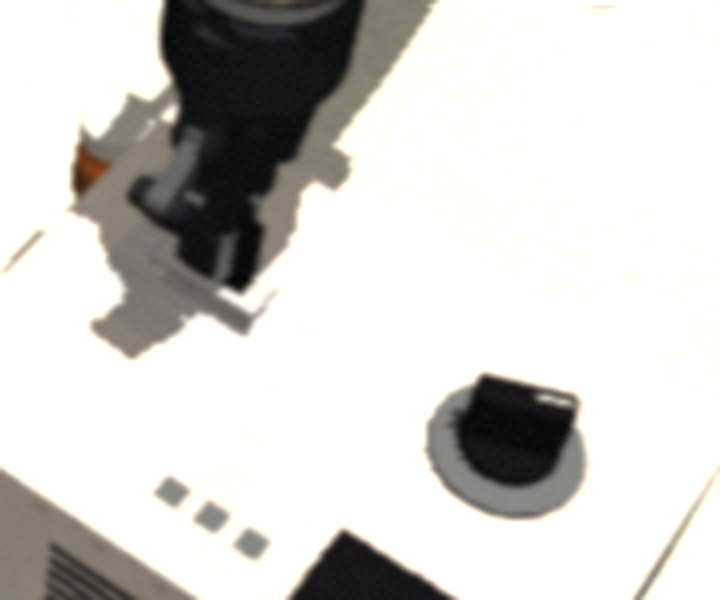

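View pics/w10.png

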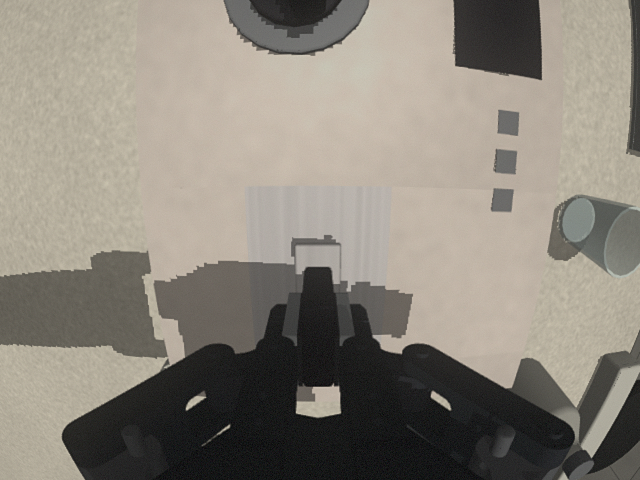

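View pics/t10.png

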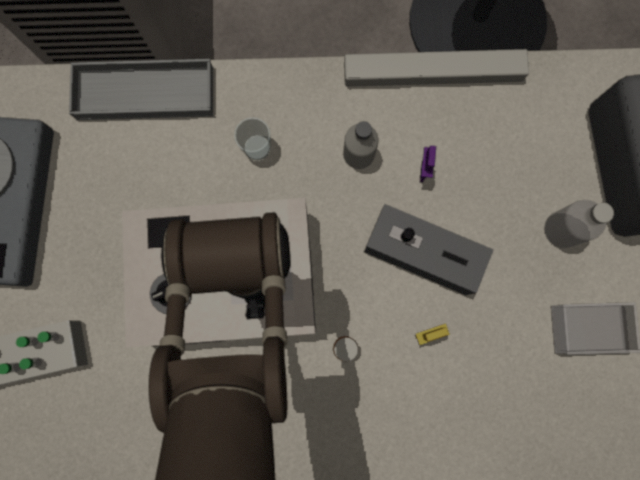

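The collar underside is about 16 mm above the instrument and the wrist carries just the plate's weight (-1.2 N). The knob is still turned, the top view shows the round plate and bystanders where they were, and the plate is still. I'm handing in.

```bash
python3 -c "
from bench import arm
print(arm.job_done()); s=arm.sense(); print(s['time'],s['position'],s['ft_force'],s['grip_width'])"
```

```text
the job is handed in; nothing more can be done
None
the job is handed in; nothing more can be done
```

I turned the knob about 1.2 rad clockwise, and it stayed there after I let go. I then lifted the flat-gripped plate out of the rack and lowered its tongue into the slot. The job was handed in at about 18.8 s with the plate still held; no verdict is reported.

**Last checks:**
- **Height:** the collar's underside was about 16 mm above the instrument's top, from depth readings (collar top at z = 0.151 m).
- **Position:** the tool centre was within about 1 mm of the slot centre I measured, upright, and aligned with the slot to about 0.1°.
- **Contact:** the wrist force was about -1.2 N vertically, which is just the plate's weight, so I saw no sign of it touching the instrument. The grip force was set to 60 N.
- **Other objects:** in the last top view the round-gripped plate, bottle, jar and beaker stood where they were at the start.

**Disagreements:** over the rack, the wrist and top cameras disagreed by 2–3 mm. Over the slot they agreed within 1 mm. The first picture taken just above the slot showed the tongue about 1.2 mm off, but the arm was still settling, and a second picture showed it centred.

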